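# Hold the liquid trap's bayonet lid at its vent position

### The arm

A 6-joint arm with a two-finger parallel gripper is mounted at the origin on a cart in front of the work surface, level with it; the furniture and walls round the work are solid. World frame = base frame: x ahead of the robot, y to its left, z up, the work surface at z = 0. Lengths are in m, angles in rad, forces in N, time in s.
With the tool pointing down it reaches from about 0.25 to 0.775 m from the base axis. Payload 4 kg.
Tool frame: the origin (TCP) lies midway between the tips of the shut fingers; the grasp point (between the pads) lies 19 mm behind it (robot.tcp_to_grasp is the distance from the TCP to the grasp point, in m); z points along the fingers, x is the direction in which the jaws open and shut, and the axes are right-handed (so a half turn about z gives the same grasp; the last joint's range is limited). The gripper opens to 94 mm and grips with 3 to 60 N. Pads are 16 mm wide; open, the fingers measure 119 mm over their backs; the gripper's body (75 mm by 177 mm) begins 78 mm behind the grasp point.
Start: joints at [1.041, 0.087, 1.371, -0, 1.684, -0.103], TCP at [0.228, 0.501, 0.181] pointing down, gripper open.
Joint ranges: [-3.1, 3.1], [-0.76, 2.03], [0.27, 2.55], [-1.08, 4.22], [0.17, 2.65], [-2.57, 2.57]. Speed limits (rad/s): [2.79, 2.79, 3.14, 3.14, 3.14, 3.14].

### API

Orientations are given as [roll, pitch, yaw] about the fixed x, y, z axes, in that order (R = Rz(yaw) Ry(pitch) Rx(roll)).
In Python, from bench import get_obs, vision, robot gives the robot as it stands.
- The arm moves only by the tool servo_tool, never from a script. Its argument "targets" is text: rows parted by semicolons, each of 7 numbers parted by spaces: the opening, from 0 (shut) to 1 (fully open), then the shift along the tool's x, y, z as a fraction of full scale, then the turn, a rotation vector about the tool's x, y, z as a fraction of full scale. A call has 1 to 12 rows; each row is the pose to reach, as a shift and turn from the pose commanded when the call began, along the tool's axes at that moment, turning the shorter way round; what a row does not reach only later rows make up. Full scale, the value 1, is 0.25 m for a shift and pi rad for a turn. A row lasts 1/12 s, in which the tool goes at most 41.7 mm and 7.16 degrees, less where a joint would pass 70% of its speed; a pose out of reach is approached as far as the arm can. A call with a number of a shift or a turn outside -1 to 1 is refused whole. A call with a gripper value outside its range is refused whole. The fingers move at their own pace and stop on an object; the grip force is fixed at half the most. Time passes only in rows, so rows that repeat a pose let the fingers close. It gives the time, the measured TCP pose, the force and the opening at its end, in the units of the state.
- get_obs(): the state, without advancing time (a new reading comes with each control period).
- vision.snapshot(name): name is "scene" or "top" or "wrist"; returns a dict with "image" (420x560x3 uint8, red, green, blue), "mtx" (3x3 intrinsics, pixels), "world_from_camera" (4x4, takes a point from camera to world coordinates); the wrist camera has in their place "T_tool_cam" (4x4, takes a point from camera to tool coordinates, whose origin is the TCP and whose axes are the tool frame's). Camera axes: x right, y down, z forward; pixel columns grow to the right and rows downward; lengths in m; the calibration is good to about 2 mm. A picture is of the moment at which its call begins: read the wrist's pose just before it. There is no depth.
- robot.close_job(): hands the job in, once; it reports no verdict.
The state is a dict: "time": time; "joint_positions": joint angles; "qvel": joint speeds; "joint_torque": joint torques, N m; "tool_pos": TCP position; "ee_rot": TCP orientation; "wrist_force": force on the tool from outside, world axes, zero at the start; "wrist_torque": the same for the moment, N m; "width": finger opening in m.
Only numpy, scipy, OpenCV 4.12 (cv2) and the standard library are available. Lean on these libraries where they do the work, as an engineer would, in place of code of your own. Each camera call takes 0.05 s, during which the arm holds its last target.

### The job

Close the gas line's liquid trap only as far as its vent position: take the loose bayonet lid by its grip bar, set its two lugs into the gates of the trap's mouth, push it down fully home against its spring and turn it clockwise (seen from above) half-way to the lock, to the vent mark an eighth of a turn from the gates. Stop well before the lock pins click, and because the lid springs back when it is let go, finish while still holding it there by the bar. Leave the other things on the bench where they are.

Things in the scene. Friction and masses are not known exactly. Their poses are not given: they have to be found in the camera images.
- lid_grip (a point): Where to grasp the loose lid: on its axis, in the upright grey grip bar on its top (54 mm long along x, 16 mm wide along y, 32 mm tall). The point is 45 mm above the plug's underside, 31 above the disc's underside, 23 above the disc's top, 9 below the bar's top. z is up; the lid is the same turned half round. About 0.3 kg.
- lid: The whole lid, standing on its plug: aluminium disc 88 mm across, 8 thick; plug below it 56 mm across, 14 long; two lugs at the plug's foot along +x and -x, in line with the bar, 12 mm wide, 6 tall, reaching 35.5 mm from the axis. Height 54 mm. Origin: centre of the plug's underside.
- trap_mouth (a point): Centre of the trap's mouth, level with its rim, z up. A 6 mm thick lip round a 60 mm bore has two gates 16 mm wide at +x and -x: the lugs go down through them (2 mm clearance), then turn clockwise under the lip (the other way is a stop). Home, the disc rests on the rim, lid_grip 31 mm above this point, the lugs 2 mm below the lip: the spring may lift a turned lid by those 2 mm.
- trap: Liquid trap, a round aluminium pot fixed to the bench: 90 mm across, foot 120 mm, 60 mm tall, origin under its centre, axes as trap_mouth; place and yaw vary. On the outside of its wall: a short upright mark at each gate, a long vent mark 45 degrees clockwise of each gate (from above), and a lock pin's round boss with a black knob 80 degrees clockwise of each gate.
- spring_plate (a joint): Sprung plate under the lid, m: 0 = up, 0.005 with the lid home. Unpushed it carries the lid 5 mm above home; pushing the lid home takes about 4 N.
- return_ring (a joint): Sprung ring in the trap whose prongs the lugs push round, rad, 0 = free; it follows the lid after about 0.09 rad of play, so reads about 0.70 at the vent mark. Its torque (0.09 N m at first, 0.13 N m at the vent mark) turns a lid that is let go back to the gates.
- lock_pin_1 (a joint): One of the two spring-loaded lock pins in the trap's wall (80 degrees clockwise of the +x gate), m, 0 = at rest; a lug pushes it outward from about 66 degrees of turn on, and it snaps into the lug's end at 80 degrees.
- lock_pin_2 (a joint): The other lock pin, opposite, 80 degrees clockwise of the -x gate; the same.
- spanner_2: Open-end spanner lying flat, 141 mm long, 6 mm thick; bystander.
- test_gauge: Round pressure gauge lying face up, 105x68x32 mm; bystander.
- adapter_1: Metal threaded adapter standing on its hexagon, 27 mm tall; bystander.
- adapter_3: Metal threaded adapter standing on its hexagon, 29 mm tall; bystander.
- blank_plug_1: Knurled steel plug, 20 mm wide, 22 mm tall; bystander.
- ptfe_tape: Spool of tape, 52 mm diameter, 14 mm tall; bystander.
There are look-alikes about, which are no part of the job. Leave any brown look-alike of the lid alone.

How it is judged:
By the outcome, as a careful person would: the job done as asked, in the order asked, and still so for the second after the job is handed in, while the arm keeps its last pose, push and grip.
It also fails if it takes over 38 s, if anything falls off the work surface, if the arm or the gripper's body presses on something with over 40 N, if the wrist force passes 120 N, or if a joint passes its speed limit or range.

## Working session

There is one attempt and no reset: what is moved stays moved. The work goes in short steps, Python scripts to look and compute and a tool call to move; the robot and the scene stay as the last step left them, time stands still between calls to the robot, and variables do not carry over. Pictures are saved under pics/ and viewed, and the job is handed in when it is done.

Besides the shell and the picture viewer there is one more tool, called after "Call:" as name(argument=value, ...) on one line, values as JSON. servo_tool: Moves the arm, as the interface text tells. Its arguments: {"type":"object","properties":{"targets":{"type":"string"}},"required":["targets"]}

```bash
mkdir -p pics; ls
python3 - <<'E'
from bench import get_obs, vision, robot
import cv2, numpy as np
o=get_obs(); print({k:np.round(v,3) for k,v in o.items()})
for n in ("scene","top"):
    s=vision.snapshot(n); cv2.imwrite(f"pics/{n}0.png",s["image"][:,:,::-1]); np.savez(f"pics/{n}0.npz",**s)
    print(n,s["mtx"].round(1).tolist(),s["world_from_camera"].round(3).tolist())
s=vision.snapshot("wrist"); print(s["mtx"].round(1).tolist(),s["T_tool_cam"].round(4).tolist())
np.savez("pics/wrist0.npz",**s);cv2.imwrite(f"pics/wrist0.png",s["image"][:,:,::-1])
print(robot.tcp_to_grasp)
E
```

```text
pics
{'time': np.float64(0.0), 'joint_positions': array([ 1.041,  0.088,  1.372,  0.   ,  1.684, -0.103]), 'qvel': array([ 0.001,  0.   ,  0.001,  0.   , -0.001,  0.001]), 'joint_torque': array([ 0.0000e+00, -3.4018e+01, -3.0243e+01,  7.2000e-02,  3.3000e-02,
       -0.0000e+00]), 'tool_pos': array([0.227, 0.5  , 0.18 ]), 'ee_rot': array([-3.141e+00,  2.000e-03,  1.144e+00]), 'wrist_force': array([-0.18 , -0.335,  0.655]), 'wrist_torque': array([-0.001, -0.041, -0.013]), 'width': np.float64(0.094)}
scene [[528.0, 0.0, 275.7], [0.0, 528.0, 208.0], [0.0, 0.0, 1.0]] [[0.482, -0.367, 0.796, -0.101], [-0.876, -0.194, 0.441, -0.338], [-0.007, -0.91, -0.416, 0.469], [0.0, 0.0, 0.0, 1.0]]
top [[511.0, 0.0, 278.2], [0.0, 511.0, 214.4], [0.0, 0.0, 1.0]] [[0.01, -0.996, 0.091, 0.543], [-1.0, -0.01, -0.001, 0.074], [0.002, -0.091, -0.996, 1.129], [0.0, 0.0, 0.0, 1.0]]
[[294.1, 0.0, 281.8], [0.0, 294.1, 207.3], [0.0, 0.0, 1.0]] [[1.0, 0.001, -0.0005, -0.0002], [-0.0008, 0.9641, 0.2656, -0.0773], [0.0007, -0.2656, 0.9641, -0.2041], [0.0, 0.0, 0.0, 1.0]]
0.0188
```

View pics/top0.png

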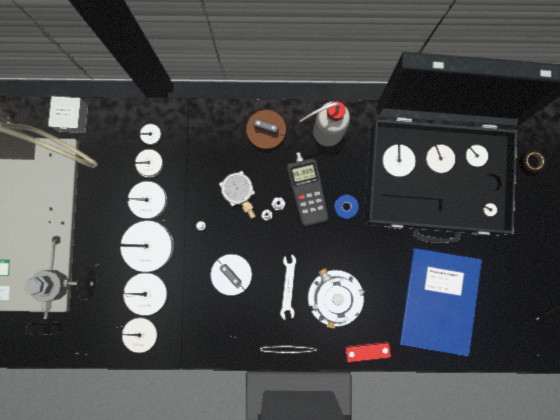

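View pics/scene0.png

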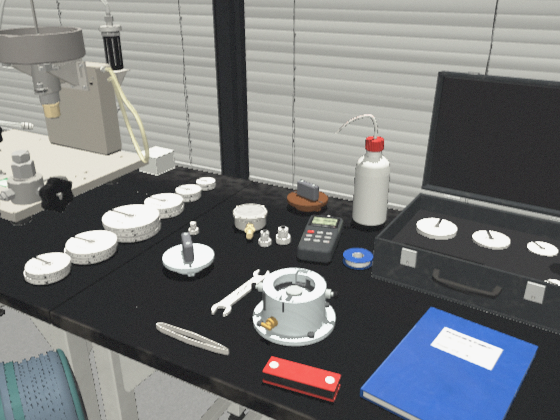

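View pics/wrist0.png

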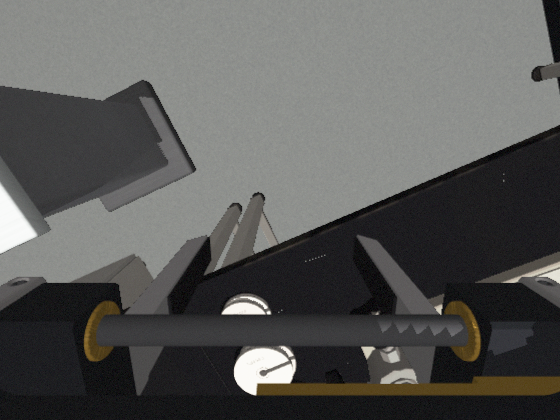

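Run:
```python
import cv2, numpy as np
a=cv2.imread("pics/top0.png")
l=cv2.resize(a[245:305,200:262],(400,390),interpolation=cv2.INTER_CUBIC)
t=cv2.resize(a[263:333,302:372],(400,390),interpolation=cv2.INTER_CUBIC)
cv2.imwrite("pics/c1.png",np.hstack([l,t]))
s=cv2.imread("pics/scene0.png")
cv2.imwrite("pics/c2.png",np.hstack([cv2.resize(s[225:275,155:225],(400,286),interpolation=cv2.INTER_CUBIC),cv2.resize(s[262:342,245:345],(400,286),interpolation=cv2.INTER_CUBIC)]))
```

```text
(no output)
```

View pics/c1.png

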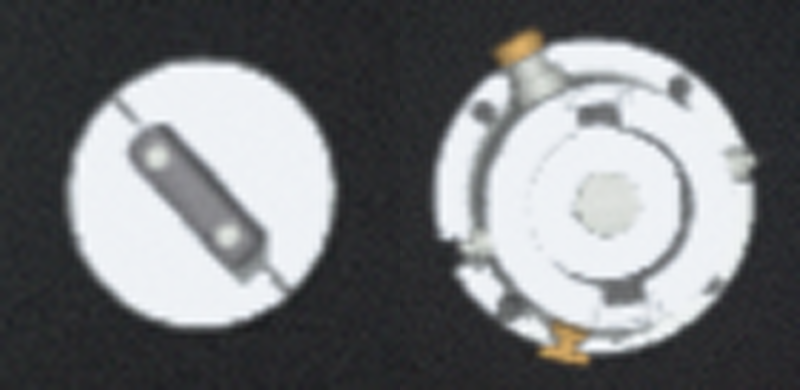

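View pics/c2.png

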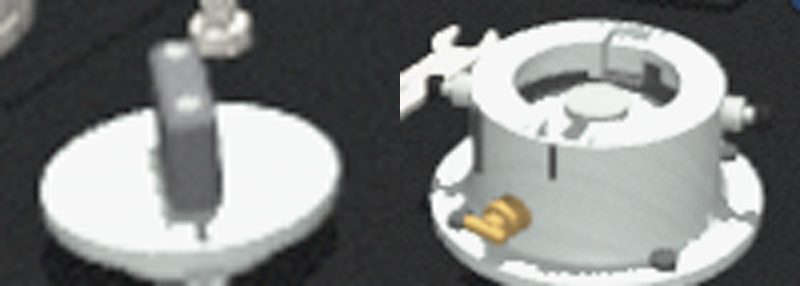

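```bash
cat > h.py <<'E'
import cv2, numpy as np
from scipy.spatial.transform import Rotation as R
def ray(s,uv,z,T=None):
    T=s["world_from_camera"] if T is None else T
    uv=np.atleast_2d(np.asarray(uv,float))
    d=np.c_[uv,np.ones(len(uv))]@np.linalg.inv(s["mtx"]).T@T[:3,:3].T
    o=T[:3,3]; return o+d*((z-o[2])/d[:,2])[:,None]
def toolT(o):
    T=np.eye(4);T[:3,:3]=R.from_euler("xyz",o["ee_rot"]).as_matrix();T[:3,3]=o["tool_pos"];return T
def circ(P):
    A=np.c_[P[:,:2],np.ones(len(P))];b=-(P[:,:2]**2).sum(1)
    c=np.linalg.lstsq(A,b,rcond=None)[0];x=-c[:2]/2
    return x,np.sqrt(x@x-c[2])
E
python3 - <<'E'
from h import *
s=dict(np.load("pics/top0.npz")); im=s["image"]; g=im.max(2)
def blob(u,v,w=40):
    m=(g>110).astype(np.uint8); n,l,st,c=cv2.connectedComponentsWithStats(m)
    k=l[v,u]; mm=(l==k).astype(np.uint8); print(st[k],c[k])
    return max(cv2.findContours(mm,0,cv2.CHAIN_APPROX_NONE)[0],key=len)[:,0,:]
c=blob(220,265); print("lid",circ(ray(s,c,0.018)))
# bar mask
sub=g[250:300,205:258]; m=(sub<150)&(sub>50)
ys,xs=np.nonzero(m); yy,xx=np.mgrid[250:300,205:258]
h=cv2.convexHull(c)
ins=np.array([cv2.pointPolygonTest(h.astype(np.float32),(float(a),float(b)),True)>3 for a,b in zip(xs+205,ys+250)])
p=np.c_[xs+205,ys+250][ins]; print(len(p),p.mean(0)); (ctr,wh,an)=cv2.minAreaRect(p.astype(np.float32)); print(ctr,wh,an)
P=ray(s,p,0.054); q=P[:,:2]-P[:,:2].mean(0); U,S,V=np.linalg.svd(q,full_matrices=False); print("bar top",P.mean(0),V[0],np.degrees(np.arctan2(V[0][1],V[0][0])))
c=blob(330,330); print("foot",circ(ray(s,c,0.005)))
ga=ray(s,[[337,283.3],[340.85,315.4]],0.058); print(ga,ga.mean(0))
pi=ray(s,[[361.5,292.3],[315.1,307.5]],0.047);d=pi[0]-pi[1]; print(pi,np.degrees(np.arctan2(d[1],d[0])))
s2=dict(np.load("pics/scene0.npz"))
print("scene bar top",ray(s2,[[155+190/400*70,225+80/286*50]],.054))
E
```

```text
[ 210  254   42   42 1335] [230.70187266 274.20599251]
lid (array([0.51318817, 0.17469176]), np.float64(0.04383932695677671))
174 [230.6954023  275.16666667]
(230.7500457763672, 275.2500305175781) (26.870054244995117, 7.77817440032959) 45.0
bar top [0.5120005  0.17151351 0.054     ] [-0.7359973  -0.67698447] -137.3915537863884
[     0      0    560    420 175050] [294.269483  180.2856898]
foot (array([0.7364374 , 0.04755053]), np.float64(0.580957649422407))
[[ 0.49752218 -0.05019496  0.058     ]
 [ 0.43175043 -0.05813557  0.058     ]] [ 0.46463631 -0.05416527  0.058     ]
[[ 0.47884477 -0.10287264  0.047     ]
 [ 0.44638071 -0.00563739  0.047     ]] -71.53731978785494
scene bar top [[0.51427046 0.17152087 0.054     ]]
```

```bash
cat > rel.py <<'E'
import sys
from h import *
from bench import get_obs
def rel(x,y,z,yaw):
    o=get_obs(); T=toolT(o); d=T[:3,:3].T@(np.array([x,y,z])-T[:3,3])
    Rt=R.from_euler("xyz",[np.pi,0,np.radians(yaw)]).as_matrix()
    rv=R.from_matrix(T[:3,:3].T@Rt).as_rotvec()
    print("t",o["time"].round(2),"pos",o["tool_pos"].round(4),"rpy",np.degrees(o["ee_rot"]).round(2),"w",o["width"].round(4),"F",o["wrist_force"].round(1),"M",o["wrist_torque"].round(2))
    print("mm",(d*1e3).round(1),"deg",np.degrees(rv).round(2)); print("frac",(d/.25).round(4),(rv/np.pi).round(4))
if len(sys.argv)>1: rel(*map(float,sys.argv[1:5]))
E
python3 rel.py 0.495 -0.054 0.15 98
```

```text
Traceback (most recent call last):
  File "rel.py", line 10, in <module>
    if len(sys.argv)>1: rel(*map(float,sys.argv[1:5]))
                        ~~~^^^^^^^^^^^^^^^^^^^^^^^^^^^
  File "rel.py", line 8, in rel
    print("t",o["time"].round(2),"pos",o["tool_pos"].round(4),"rpy",np.degrees(o["ee_rot"]).round(2),"w",o["width"].round(4),"F",o["wrist_force"].round(1),"M",o["wrist_torque"].round(2))
              ^^^^^^^^^^^^^^^
AttributeError: 'float' object has no attribute 'round'
```

```bash
sed -i 's/o\["time"\].round(2)/round(float(o["time"]),2)/; s/o\["width"\].round(4)/round(float(o["width"]),4)/' rel.py
python3 rel.py 0.495 -0.054 0.15 98
```

```text
t 0.15 pos [0.2275 0.5003 0.1802] rpy [-1.7999e+02  1.0000e-01  6.5540e+01] w 0.0944 F [ 0.4 -0.2 -0.6] M [ 0.02 -0.   -0.04]
mm [-393.7  473.    30.8] deg [ -0.04   0.09 -32.46]
frac [-1.5749  1.8919  0.1231] [-0.0002  0.0005 -0.1803]
```

Call:
servo_tool(targets="1 -0.8 0.95 0.06 0 0 -0.18;1 -0.8 0.95 0.06 0 0 -0.18;1 -0.8 0.95 0.06 0 0 -0.18;1 -0.8 0.95 0.06 0 0 -0.18;1 -0.8 0.95 0.06 0 0 -0.18;1 -0.8 0.95 0.06 0 0 -0.18;1 -0.8 0.95 0.06 0 0 -0.18;1 -0.8 0.95 0.06 0 0 -0.18")

```text
time: 0.82
tool_pos: [0.3614, 0.2179, 0.1657]
ee_rot: [3.142, 0.001, 1.709]
wrist_force: [1.2, 0.4, 0.3]
width: 0.0943
```

```bash
python3 rel.py 0.495 -0.054 0.15 98
```

```text
t 0.82 pos [0.3614 0.2179 0.1657] rpy [1.800e+02 3.000e-02 9.792e+01] w 0.0943 F [1.2 0.4 0.3] M [0.09 0.01 0.04]
mm [-287.7   94.9   15.9] deg [ 0.    0.03 -0.08]
frac [-1.1507  0.3795  0.0636] [ 0.      0.0002 -0.0005]
```

Call:
servo_tool(targets="1 -1 0.38 0.06 0 0 0;1 -1 0.38 0.06 0 0 0;1 -1 0.38 0.06 0 0 0;1 -1 0.38 0.06 0 0 0;1 -1 0.38 0.06 0 0 0;1 -1 0.38 0.06 0 0 0;1 -1 0.38 0.06 0 0 0")

```text
time: 1.4
tool_pos: [0.4908, -0.0185, 0.1501]
ee_rot: [-3.141, 0.002, 1.705]
wrist_force: [-0.5, 0.4, -0.3]
width: 0.0942
```

Call:
servo_tool(targets="1 -0.15 0 0 0 0 0;1 -0.15 0 0 0 0 0;1 -0.15 0 0 0 0 0")

```text
time: 1.65
tool_pos: [0.4947, -0.0527, 0.1504]
ee_rot: [-3.14, -0.001, 1.706]
wrist_force: [0.0, 0.9, -0.6]
width: 0.0943
```

```bash
cat > wp.py <<'E'
import sys
from h import *
from bench import get_obs, vision
n=sys.argv[1]; o=get_obs(); s=vision.snapshot("wrist")
s["world_from_camera"]=toolT(o)@s["T_tool_cam"]
np.savez(f"pics/{n}.npz",**s); cv2.imwrite(f"pics/{n}.png",s["image"][:,:,::-1])
print(o["time"],o["tool_pos"],np.degrees(o["ee_rot"]))
def px(P):
    c=np.linalg.inv(s["world_from_camera"])@np.r_[P,1]; c=s["mtx"]@c[:3]; return (c[:2]/c[2]).round(1)
for a in sys.argv[2:]: print(a,px(np.array(list(map(float,a.split(","))))))
E
python3 wp.py w1 0.4646,-0.0542,0.06
```

```text
1.65 [ 0.49471567 -0.05271909  0.15036705] [-1.79922950e+02 -4.85523685e-02  9.77387130e+01]
0.4646,-0.0542,0.06 [284.6 175.2]
```

View pics/w1.png

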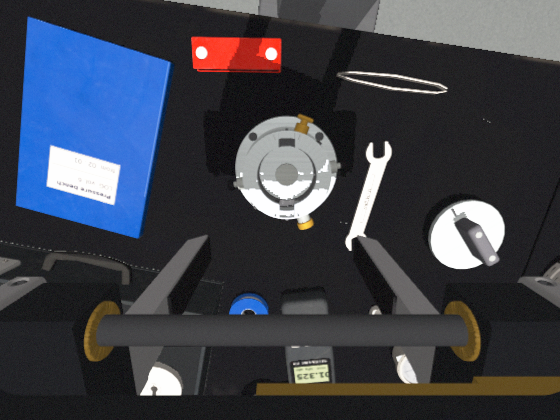

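Run:
```python
import cv2
a=cv2.imread("pics/w1.png")[110:230,226:346]; cv2.imwrite("pics/w1c.png",cv2.resize(a,(600,600),interpolation=cv2.INTER_CUBIC))
```

```text
(no output)
```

View pics/w1c.png

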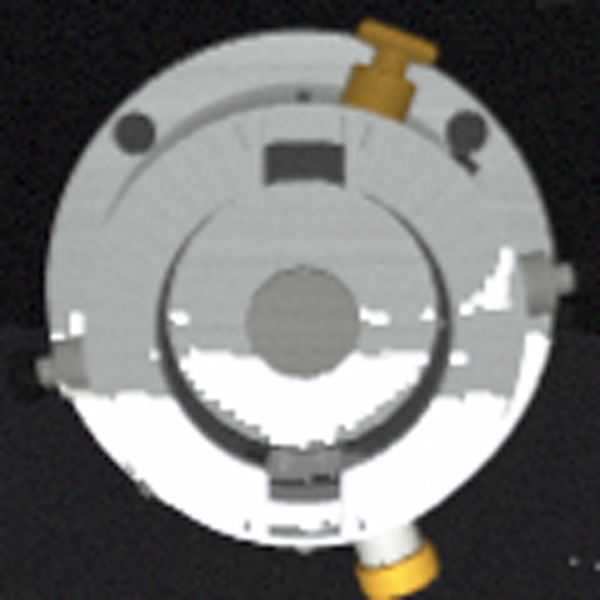

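```bash
python3 - <<'E'
from h import *
s=dict(np.load("pics/w1.npz"))
f=lambda p:np.array(p)/5+[225.6,109.6]
P=ray(s,f([[304.5,142],[305,500],[158,320],[447,320]]),.06); print(P.round(4))
print("ctr",(P[0]+P[1])/2,(P[2]+P[3])/2, "len",np.linalg.norm(P[0]-P[1]),np.linalg.norm(P[2]-P[3]))
d=P[0]-P[1];print(np.degrees(np.arctan2(d[1],d[0])))
Q=ray(s,f([[565,278],[45,370]]),.047);d=Q[0]-Q[1];print(Q.mean(0),np.degrees(np.arctan2(d[1],d[0]))+80)
# lid estimate
im=s["image"];g=im.max(2);m=(g>120).astype(np.uint8);n,l,st,c=cv2.connectedComponentsWithStats(m);k=l[228,440];print(st[k],c[k])
cc=max(cv2.findContours((l==k).astype(np.uint8),0,cv2.CHAIN_APPROX_NONE)[0],key=len)[:,0,:];h=cv2.convexHull(cc)[:,0]
print("lid",circ(ray(s,h,.02)))
E
python3 rel.py 0.513 0.173 0.12 132
```

```text
[[ 0.4281 -0.0574  0.06  ]
 [ 0.5    -0.0471  0.06  ]
 [ 0.4667 -0.0817  0.06  ]
 [ 0.4588 -0.0241  0.06  ]]
ctr [ 0.46405002 -0.05225833  0.06      ] [ 0.46275026 -0.05289967  0.06      ] len 0.07256416486706249 0.058188897377458505
-171.88982585192278
[ 0.46561823 -0.0522291   0.047     ] 187.88053994926793
[ 430  200   75   69 3586] [467.50641383 234.68516453]
lid (array([0.51571936, 0.17867482]), np.float64(0.04615205980375856))
t 1.7 pos [ 0.4946 -0.0515  0.1506] rpy [-1.7995e+02 -6.0000e-02  9.7860e+01] w 0.0939 F [-0.2  0.7  0. ] M [0.   0.02 0.01]
mm [219.8  48.9  30.8] deg [-3.000e-02 -8.000e-02 -3.414e+01]
frac [0.8793 0.1958 0.1231] [-0.0002 -0.0004 -0.1897]
```

```bash
python3 rel.py 0.535 0.193 0.13 132
```

```text
t 1.7 pos [ 0.4946 -0.0515  0.1506] rpy [-1.7995e+02 -6.0000e-02  9.7860e+01] w 0.0939 F [-0.2  0.7  0. ] M [0.   0.02 0.01]
mm [236.7  73.5  20.8] deg [-3.000e-02 -8.000e-02 -3.414e+01]
frac [0.9466 0.2939 0.0831] [-0.0002 -0.0004 -0.1897]
```

Call:
servo_tool(targets="1 0.947 0.294 0.083 0 0 -0.19;1 0.947 0.294 0.083 0 0 -0.19;1 0.947 0.294 0.083 0 0 -0.19;1 0.947 0.294 0.083 0 0 -0.19;1 0.947 0.294 0.083 0 0 -0.19;1 0.947 0.294 0.083 0 0 -0.19;1 0.947 0.294 0.083 0 0 -0.19;1 0.947 0.294 0.083 0 0 -0.19;1 0.947 0.294 0.083 0 0 -0.19")

```text
time: 2.45
tool_pos: [0.5341, 0.1943, 0.1303]
ee_rot: [-3.141, 0.0, 2.309]
wrist_force: [1.4, -0.4, 0.1]
width: 0.0942
```

```bash
python3 wp.py w2 0.513,0.173,0.022 0.513,0.173,0.054;  python3 - <<'E'
import cv2
a=cv2.imread("pics/w2.png")[110:230,226:346]; cv2.imwrite("pics/w2c.png",cv2.resize(a,(600,600),interpolation=cv2.INTER_CUBIC))
E
```

```text
2.45 [0.53407483 0.19427068 0.13031913] [-1.79964475e+02  4.58377333e-03  1.32282732e+02]
0.513,0.173,0.022 [280.4 172.8]
0.513,0.173,0.054 [280.3 177.8]
```

View pics/w2c.png

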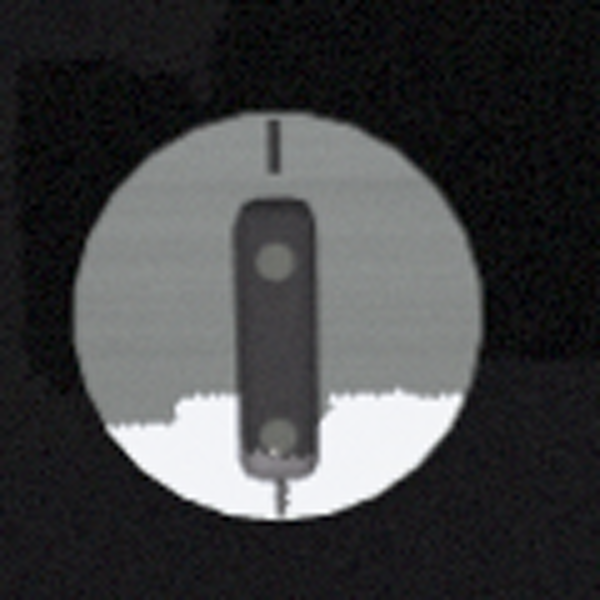

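View pics/w2.png

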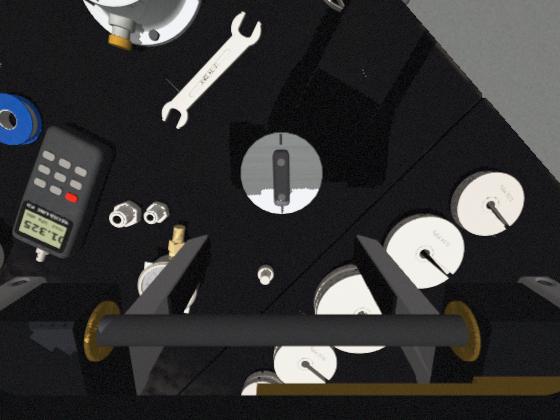

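Run:
```python
from h import *
s=dict(np.load("pics/w2.npz"))
f=lambda p:np.array(p)/5+[225.6,109.6]
for pts,z in (([[273,120],[282,515]],.022),([[274.5,262],[278,436]],.054),([[274.5,200],[278.5,478]],.05)):
    P=ray(s,f(pts),z);d=P[0]-P[1];print(P.round(4).tolist(),P.mean(0).round(4),np.linalg.norm(d).round(4),np.degrees(np.arctan2(d[1],d[0])).round(2)+180)
g=s["image"].max(2);m=(g>60).astype(np.uint8);n,l,st,c=cv2.connectedComponentsWithStats(m);k=l[160,255];print(st[k])
h=cv2.convexHull(max(cv2.findContours((l==k).astype(np.uint8),0,cv2.CHAIN_APPROX_NONE)[0],key=len))[:,0]
print("lid",circ(ray(s,h,.022)))
```

```text
[[0.4831, 0.1456, 0.022], [0.5446, 0.2041, 0.022]] [0.5139 0.1748 0.022 ] 0.0849 43.59
[[0.5017, 0.163, 0.054], [0.5263, 0.1863, 0.054]] [0.514  0.1747 0.054 ] 0.0339 43.41999999999999
[[0.4933, 0.1554, 0.05], [0.5333, 0.1928, 0.05]] [0.5133 0.1741 0.05  ] 0.0548 43.099999999999994
[ 241  132   82   82 5189]
lid (array([0.51378281, 0.17466551]), np.float64(0.04400264890616461))
```

```bash
python3 rel.py 0.5138 0.1747 0.027 133.5
```

```text
t 2.5 pos [0.5344 0.1934 0.1305] rpy [-1.7999e+02  2.0000e-02  1.3219e+02] w 0.0943 F [0.5 0.6 0.2] M [0.06 0.02 0.04]
mm [  0.  -27.8 103.5] deg [-0.01  0.02 -1.31]
frac [ 2.000e-04 -1.113e-01  4.142e-01] [-0.      0.0001 -0.0073]
```

Call:
servo_tool(targets="0.6 0 -0.112 0.2 0 0 -0.0073;0.5 0 -0.112 0.3 0 0 -0.0073;0.5 0 -0.112 0.38 0 0 -0.0073;0.5 0 -0.112 0.414 0 0 -0.0073;0.5 0 -0.112 0.414 0 0 -0.0073;0 0 -0.112 0.414 0 0 -0.0073;0 0 -0.112 0.414 0 0 -0.0073;0 0 -0.112 0.414 0 0 -0.0073;0 0 -0.112 0.414 0 0 -0.0073;0 0 -0.112 0.414 0 0 -0.0073;0 0 -0.112 0.414 0 0 -0.0073")

```text
time: 3.42
tool_pos: [0.5147, 0.1748, 0.0276]
ee_rot: [3.14, 0.001, 2.33]
wrist_force: [-0.2, -0.1, -0.0]
width: 0.0241
```

```bash
python3 rel.py 0.5138 0.1747 0.12 133.5;python3 wp.py w3
```

```text
t 3.42 pos [0.5147 0.1748 0.0276] rpy [1.7993e+02 4.0000e-02 1.3347e+02] w 0.0241 F [-0.2 -0.1 -0. ] M [ 0.12 -0.01 -0.02]
mm [  0.5  -0.6 -92.4] deg [ 0.07  0.04 -0.03]
frac [ 0.0021 -0.0024 -0.3698] [ 0.0004  0.0002 -0.0002]
3.4167 [0.51472418 0.17475595 0.02756125] [1.79934176e+02 3.67959164e-02 1.33471374e+02]
```

View pics/w3.png

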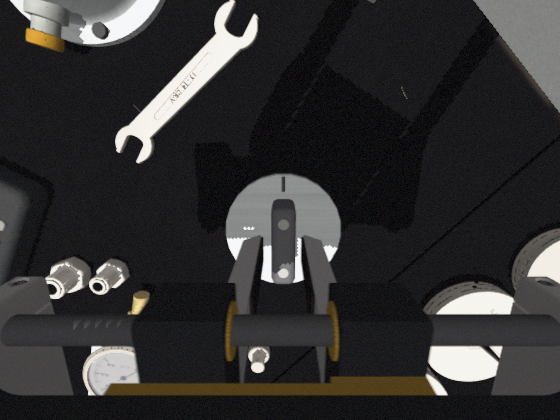

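Call:
servo_tool(targets="0 0 0 0 0 0 0;0 0 0 0 0 0 0;0 0 0 0 0 0 0;0 0 0 0 0 0 0")

```text
time: 3.8
tool_pos: [0.5142, 0.175, 0.027]
ee_rot: [3.141, -0.0, 2.33]
wrist_force: [-0.4, 1.5, 2.3]
width: 0.0149
```

Call:
servo_tool(targets="0 0 0 -0.02 0 0 0;0 0 0 -0.05 0 0 0;0 0 0 -0.15 0 0 0;0 0 0 -0.3 0 0 0;0 0 0 -0.37 0 0 0;0 0 0 -0.37 0 0 0")

```text
time: 4.3
tool_pos: [0.5177, 0.1751, 0.1253]
ee_rot: [3.132, 0.006, 2.329]
wrist_force: [2.0, 0.4, -1.5]
width: 0.0149
```

```bash
python3 wp.py w4; python3 rel.py 0.464 -0.0525 0.12 98;python3 - <<'E'
import cv2
a=cv2.imread("pics/w4.png")[120:340,160:400]; cv2.imwrite("pics/w4c.png",cv2.resize(a,(654,600),interpolation=cv2.INTER_CUBIC))
E
```

```text
4.3 [0.51774503 0.17505432 0.12534466] [179.46952692   0.3428607  133.44848447]
t 4.35 pos [0.5161 0.1747 0.1221] rpy [179.71   0.19 133.45] w 0.0152 F [ 0.3  0.5 -3.9] M [ 0.08 -0.01  0.04]
mm [-129.1 -194.1    1.6] deg [ 0.34  0.1  35.45]
frac [-0.5164 -0.7764  0.0063] [0.0019 0.0005 0.197 ]
```

View pics/w4c.png

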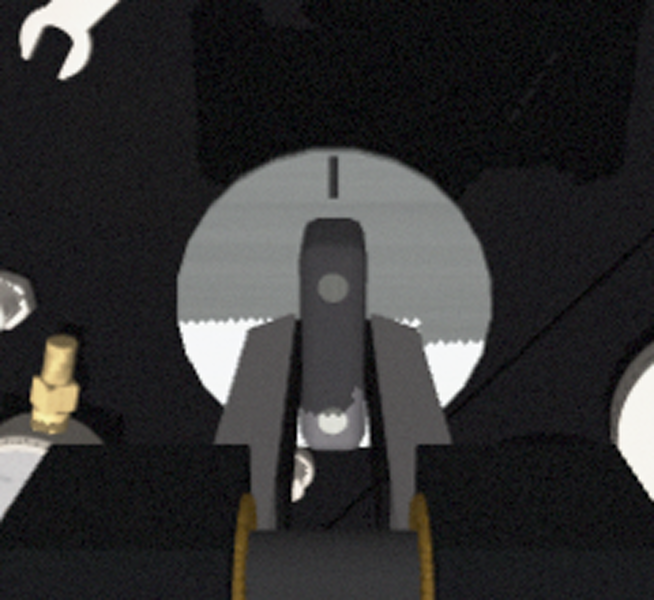

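Run:
```python
from h import *
s=dict(np.load("pics/w4.npz"));T=s["T_tool_cam"]
f=lambda p:np.array(p)/(600/220)+[159.6,119.6]
print(ray(s,f([[332.5,287],[333,421]]),-.028,T), ray(s,f([[333,160],[333,197]]),.004,T))
hull=ray(s,f([[334,148],[178,295],[492,295],[190,240],[478,240],[250,172],[418,172]]),.004,T); print(circ(hull))
```

```text
[[-0.0002446  -0.0176311  -0.028     ]
 [-0.00010331  0.01667152 -0.028     ]] [[-0.00015318 -0.04181618  0.004     ]
 [-0.00014579 -0.03190882  0.004     ]]
(array([ 0.000281  , -0.00174411]), np.float64(0.04303585065069683))
```

```bash
python3 rel.py 0.4647 -0.0527 0.11 98
```

```text
t 4.35 pos [0.5161 0.1747 0.1221] rpy [179.71   0.19 133.45] w 0.0152 F [ 0.3  0.5 -3.9] M [ 0.08 -0.01  0.04]
mm [-129.7 -193.8   11.6] deg [ 0.34  0.1  35.45]
frac [-0.5188 -0.7751  0.0463] [0.0019 0.0005 0.197 ]
```

Call:
servo_tool(targets="0 -0.515 -0.775 0.03 0 0 0.197;0 -0.515 -0.775 0.03 0 0 0.197;0 -0.515 -0.775 0.03 0 0 0.197;0 -0.515 -0.775 0.03 0 0 0.197;0 -0.515 -0.775 0.03 0 0 0.197;0 -0.515 -0.775 0.03 0 0 0.197;0 -0.515 -0.775 0.03 0 0 0.197;0 -0.515 -0.775 0.03 0 0 0.197;0 -0.515 -0.775 0.03 0 0 0.197;0 -0.515 -0.775 0.03 0 0 0.197")

```text
time: 5.18
tool_pos: [0.4617, -0.051, 0.1107]
ee_rot: [-3.14, -0.001, 1.712]
wrist_force: [1.0, 0.6, -3.6]
width: 0.0151
```

```bash
python3 wp.py w5; python3 rel.py 0.4647 -0.0527 0.11 98;python3 - <<'E'
import cv2
from bench import vision
import numpy as np
a=cv2.imread("pics/w5.png")[100:330,160:400]; a=cv2.resize(a,(480,460),interpolation=cv2.INTER_CUBIC)
s=vision.snapshot("scene");np.savez("pics/s5.npz",**s)
b=cv2.resize(s["image"][230:345,240:350,::-1],(310,324),interpolation=cv2.INTER_CUBIC)
c=np.zeros((460,790,3),np.uint8);c[:,:480]=a;c[:324,480:]=b;cv2.imwrite("pics/c5.png",c)
E
python3 rel.py 0.4647 -0.0527 0.11 98
```

```text
5.1833 [ 0.46174817 -0.05100826  0.11074145] [-1.79905028e+02 -7.37187122e-02  9.80883936e+01]
t 5.23 pos [ 0.462  -0.0509  0.1111] rpy [-1.7994e+02 -5.0000e-02  9.8110e+01] w 0.0144 F [-0.2 -0.1 -2.3] M [-0.01  0.01  0.  ]
mm [-2.1  2.4  1. ] deg [-0.06 -0.05  0.11]
frac [-0.0086  0.0096  0.0042] [-0.0004 -0.0003  0.0006]
t 5.28 pos [ 0.4622 -0.0509  0.1113] rpy [-1.7996e+02 -4.0000e-02  9.8130e+01] w 0.015 F [-0.4  0.4 -3.2] M [ 0.02  0.03 -0.02]
mm [-2.1  2.3  1.3] deg [-0.04 -0.04  0.13]
frac [-0.0084  0.0091  0.0053] [-0.0002 -0.0002  0.0007]
```

View pics/c5.png

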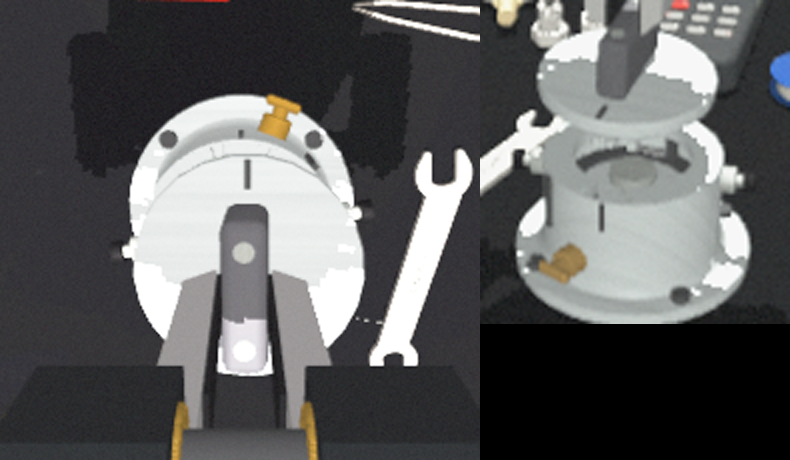

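Call:
servo_tool(targets="0 -0.0085 0.0093 0 0 0 0.0006;0 -0.0085 0.0093 0.03 0 0 0.0006;0 -0.0085 0.0093 0.06 0 0 0.0006;0 -0.0085 0.0093 0.08 0 0 0.0006;0 -0.0085 0.0093 0.09 0 0 0.0006;0 -0.0085 0.0093 0.09 0 0 0.0006")

```text
time: 5.78
tool_pos: [0.4638, -0.0537, 0.0879]
ee_rot: [-3.139, -0.001, 1.709]
wrist_force: [0.6, 0.4, -3.2]
width: 0.0152
```

```bash
python3 rel.py 0.4647 -0.0527 0.08 98;  python3 wp.py w6
python3 - <<'E'
import cv2
from bench import vision
import numpy as np
a=cv2.imread("pics/w6.png")[100:330,160:400]; a=cv2.resize(a,(480,460),interpolation=cv2.INTER_CUBIC)
s=vision.snapshot("scene");np.savez("pics/s6.npz",**s)
b=cv2.resize(s["image"][230:345,240:350,::-1],(310,324),interpolation=cv2.INTER_CUBIC)
c=np.zeros((460,790,3),np.uint8);c[:,:480]=a;c[:324,480:]=b;cv2.imwrite("pics/c6.png",c)
E
python3 rel.py 0.4647 -0.0527 0.08 98
```

```text
t 5.78 pos [ 0.4638 -0.0537  0.0879] rpy [-1.7986e+02 -6.0000e-02  9.7890e+01] w 0.0152 F [ 0.6  0.4 -3.2] M [ 0.06 -0.01  0.03]
mm [0.9 1.  7.9] deg [-0.14 -0.06 -0.11]
frac [0.0034 0.0041 0.0316] [-0.0008 -0.0003 -0.0006]
5.7833 [ 0.46382737 -0.05369534  0.08789305] [-1.79861112e+02 -6.00341467e-02  9.78943315e+01]
t 5.88 pos [ 0.4647 -0.054   0.0891] rpy [-1.7998e+02 -1.0000e-02  9.7890e+01] w 0.0146 F [-0.1 -0.4 -3.2] M [ 0.03  0.04 -0.01]
mm [1.2 0.2 9.1] deg [-0.02 -0.01 -0.11]
frac [0.0049 0.0009 0.0364] [-0.0001 -0.0001 -0.0006]
```

View pics/c6.png

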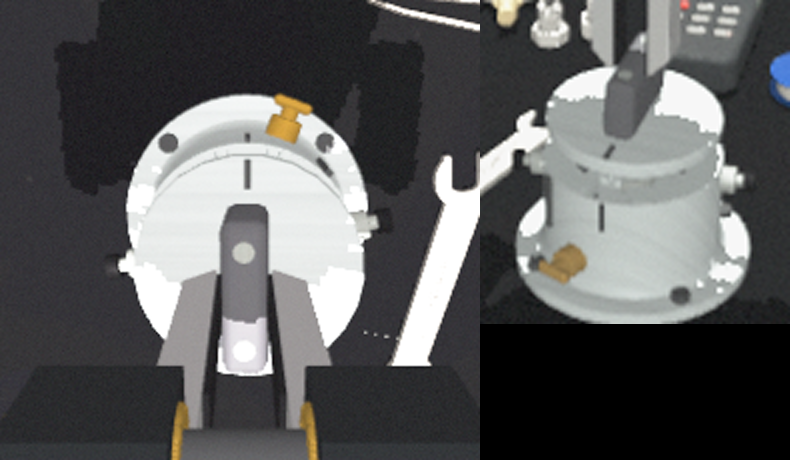

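Call:
servo_tool(targets="0 0.001 0 0.008 0 0 -0.0006;0 0.001 0 0.016 0 0 -0.0006;0 0.001 0 0.024 0 0 -0.0006;0 0.001 0 0.032 0 0 -0.0006;0 0.001 0 0.032 0 0 -0.0006")

```text
time: 6.3
tool_pos: [0.4644, -0.0537, 0.0808]
ee_rot: [-3.141, -0.0, 1.71]
wrist_force: [0.0, 0.0, -3.2]
width: 0.0151
```

```bash
python3 rel.py 0.4647 -0.0532 0.072 98
```

```text
t 6.3 pos [ 0.4644 -0.0537  0.0808] rpy [-1.7995e+02 -2.0000e-02  9.8000e+01] w 0.0151 F [ 0.   0.  -3.2] M [-0.    0.05 -0.04]
mm [0.4 0.4 8.8] deg [-0.05 -0.02 -0.  ]
frac [0.0016 0.0016 0.0352] [-0.0003 -0.0001 -0.    ]
```

Call:
servo_tool(targets="0 0 0 0.008 0 0 0;0 0 0 0.014 0 0 0;0 0 0 0.02 0 0 0;0 0 0 0.024 0 0 0;0 0 0 0.024 0 0 0;0 0 0 0.024 0 0 0")

```text
time: 6.8
tool_pos: [0.4653, -0.0537, 0.0761]
ee_rot: [3.14, 0.0, 1.71]
wrist_force: [-0.8, 0.2, 2.8]
width: 0.015
```

Call:
servo_tool(targets="0 0 0 0.005 0 0 0;0 0 0 0.01 0 0 0;0 0 0 0.01 0 0 0;0 0 0 0.01 0 0 0")

```text
time: 7.13
tool_pos: [0.4659, -0.0533, 0.0744]
ee_rot: [3.138, -0.0, 1.711]
wrist_force: [-0.6, 2.8, 6.3]
width: 0.0151
```

Call:
servo_tool(targets="0 0 0 0.004 0 0 0;0 0 0 0.006 0 0 0;0 0 0 0.006 0 0 0;0 0 0 0.006 0 0 0")

```text
time: 7.47
tool_pos: [0.4664, -0.0529, 0.0739]
ee_rot: [3.137, -0.001, 1.711]
wrist_force: [-0.9, 3.9, 10.3]
width: 0.0146
```

```bash
python3 rel.py 0.4647 -0.0532 0.072 98;python3 wp.py w7
python3 - <<'E'
import cv2
from bench import vision
import numpy as np
s=vision.snapshot("scene");np.savez("pics/s7.npz",**s)
cv2.imwrite("pics/c7.png",cv2.resize(s["image"][230:345,240:350,::-1],(572,598),interpolation=cv2.INTER_CUBIC))
E
python3 rel.py 0.4647 -0.0532 0.072 98
```

```text
t 7.47 pos [ 0.4664 -0.0529  0.0739] rpy [ 1.7974e+02 -3.0000e-02  9.8020e+01] w 0.0146 F [-0.9  3.9 10.3] M [ 0.61  0.26 -0.01]
mm [-0.  -1.7  1.8] deg [ 0.26 -0.03  0.02]
frac [-0.0001 -0.0069  0.0074] [ 0.0015 -0.0002  0.0001]
7.4667 [ 0.46638962 -0.05293239  0.07385148] [ 1.79735276e+02 -3.33656256e-02  9.80247347e+01]
t 7.57 pos [ 0.4664 -0.0529  0.0738] rpy [ 1.7974e+02 -3.0000e-02  9.8020e+01] w 0.0147 F [-1.6  3.  10.4] M [ 0.62  0.22 -0.07]
mm [-0.  -1.7  1.8] deg [ 0.26 -0.03  0.02]
frac [-0.0002 -0.0068  0.0073] [ 0.0015 -0.0002  0.0001]
```

View pics/c7.png

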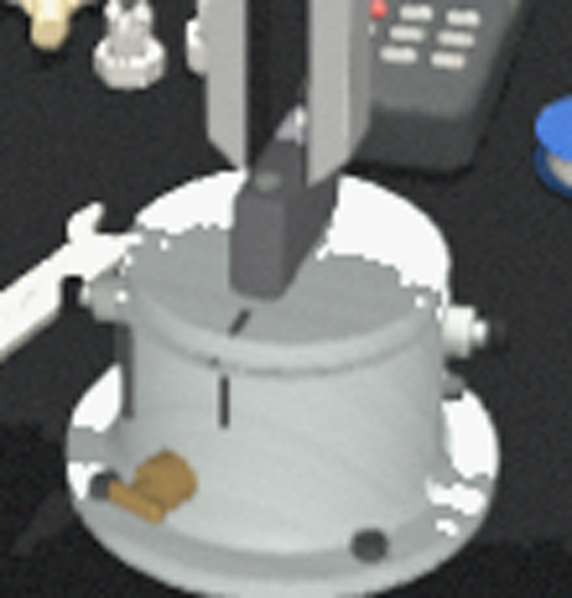

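Call:
servo_tool(targets="0 0 0 0 0 0 0.02;0 0 0 0 0 0 0.04;0 0 0 0 0 0 0.06;0 0 0 0 0 0 0.08;0 0 0 0 0 0 0.1;0 0 0 0 0 0 0.1")

```text
time: 8.07
tool_pos: [0.4666, -0.053, 0.0738]
ee_rot: [3.137, -0.002, 1.396]
wrist_force: [-0.0, 2.4, 9.6]
width: 0.0145
```

Turning freely with the lid still home (yaw 80°, z 73.8 mm). On to the vent mark.

Call:
servo_tool(targets="0 0 0 0 0 0 0.03;0 0 0 0 0 0 0.06;0 0 0 0 0 0 0.09;0 0 0 0 0 0 0.12;0 0 0 0 0 0 0.14;0 0 0 0 0 0 0.15;0 0 0 0 0 0 0.15;0 0 0 0 0 0 0.15")

```text
time: 8.73
tool_pos: [0.4662, -0.0533, 0.0736]
ee_rot: [3.139, -0.003, 0.927]
wrist_force: [-0.4, 2.1, 9.4]
width: 0.0148
```

```bash
python3 rel.py 0.4647 -0.0532 0.0735 53;python3 wp.py w8
python3 - <<'E'
import cv2
from bench import vision
import numpy as np
a=cv2.imread("pics/w8.png")[100:330,160:400]; a=cv2.resize(a,(480,460),interpolation=cv2.INTER_CUBIC)
s=vision.snapshot("scene");np.savez("pics/s8.npz",**s)
b=cv2.resize(s["image"][230:345,240:350,::-1],(310,324),interpolation=cv2.INTER_CUBIC)
c=np.zeros((460,790,3),np.uint8);c[:,:480]=a;c[:324,480:]=b;cv2.imwrite("pics/c8.png",c)
s=vision.snapshot("top");np.savez("pics/t8.npz",**s);cv2.imwrite("pics/t8.png",s["image"][:,:,::-1])
E
python3 rel.py 0.4647 -0.0532 0.0735 53
```

```text
t 8.73 pos [ 0.4662 -0.0533  0.0736] rpy [ 1.7983e+02 -1.5000e-01  5.3100e+01] w 0.0148 F [-0.4  2.1  9.4] M [0.4  0.36 0.45]
mm [-0.8 -1.3  0.1] deg [ 0.17 -0.15  0.1 ]
frac [-0.0034 -0.005   0.0005] [ 0.0009 -0.0008  0.0005]
8.7333 [ 0.46620737 -0.05328196  0.07362737] [ 1.79829643e+02 -1.51826342e-01  5.30960832e+01]
t 8.88 pos [ 0.4662 -0.0532  0.0736] rpy [ 1.7983e+02 -1.5000e-01  5.3100e+01] w 0.0152 F [-0.   3.   9.3] M [0.4  0.33 0.43]
mm [-0.9 -1.2  0.1] deg [ 0.17 -0.15  0.1 ]
frac [-0.0035 -0.0049  0.0005] [ 0.0009 -0.0009  0.0006]
```

View pics/c8.png

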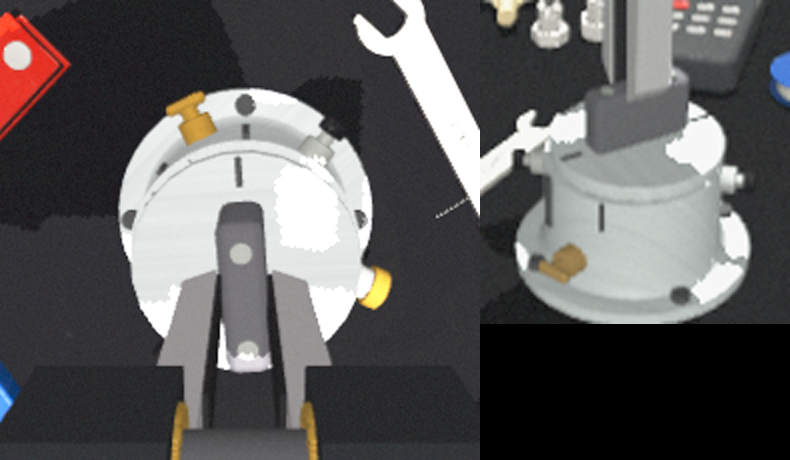

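View pics/t8.png

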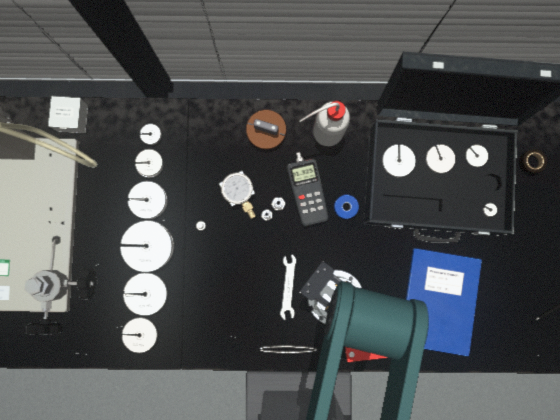

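Run:
```python
from h import *
import cv2
s=dict(np.load("pics/w8.npz"));T=s["T_tool_cam"]
f=lambda p:np.array(p)/2+[159.75,99.75]
for p,z in (([[240.5,253.5],[248,350]],-.028),([[237,158],[239.5,187]],.004)):
    P=ray(s,f(p),z,T); d=P[1]-P[0]; print(P.round(4).tolist(), np.degrees(np.arctan2(d[0],d[1])))
# vent mark dir vs centre in world
a=s["image"][100:280,200:360,::-1]; cv2.imwrite("pics/w8c.png",cv2.resize(a,(533,600),interpolation=cv2.INTER_CUBIC))
```

```text
[[-0.0014, -0.0161, -0.028], [0.001, 0.0177, -0.028]] 4.163150835161068
[[-0.0029, -0.041, 0.004], [-0.002, -0.0304, 0.004]] 4.742532995225775
```

View pics/w8c.png

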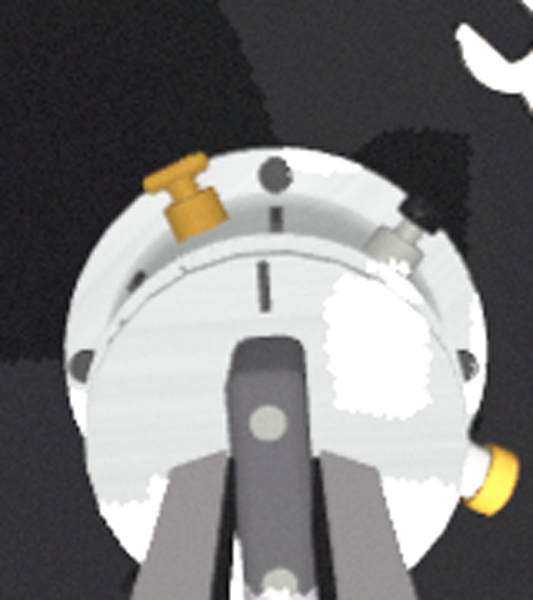

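Call:
servo_tool(targets="0 0 0 -0.006 0 0 0;0 0 0 -0.006 0 0 0;0 0 0 -0.006 0 0 0.012;0 0 0 -0.006 0 0 0.022;0 0 0 -0.006 0 0 0.022;0 0 0 -0.006 0 0 0.022")

```text
time: 9.38
tool_pos: [0.4656, -0.0535, 0.0739]
ee_rot: [3.14, -0.002, 0.857]
wrist_force: [0.8, 2.3, 6.7]
width: 0.0151
```

```bash
python3 wp.py w9; python3 rel.py 0.4647 -0.0532 0.0735 53
python3 - <<'E'
import cv2
a=cv2.imread("pics/w9.png")[100:280,200:360]; cv2.imwrite("pics/w9c.png",cv2.resize(a,(533,600),interpolation=cv2.INTER_CUBIC))
E
```

```text
9.3833 [ 0.46561994 -0.05346268  0.07393544] [ 1.79911236e+02 -9.93601233e-02  4.90870970e+01]
t 9.43 pos [ 0.4656 -0.0535  0.0739] rpy [ 1.7991e+02 -1.0000e-01  4.9090e+01] w 0.0148 F [0.4 2.8 6.7] M [0.36 0.13 0.36]
mm [-0.4 -0.9  0.4] deg [ 0.09 -0.1  -3.91]
frac [-0.0017 -0.0035  0.0018] [ 0.0005 -0.0005 -0.0217]
```

View pics/w9c.png

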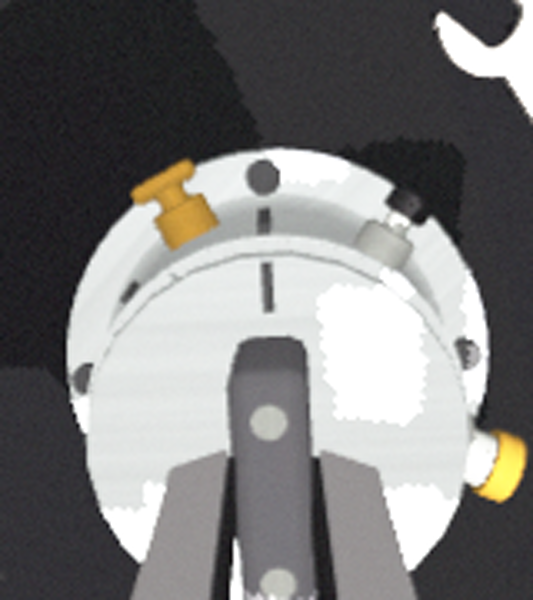

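Run:
```python
from h import *
s=dict(np.load("pics/w9.npz"));T=s["T_tool_cam"]
f=lambda p:np.array(p)/3.333+[199.65,99.65]
for p,z in (([[268,422.5],[278.5,582]],-.028),([[266,264],[270,311]],.004)):
    P=ray(s,f(p),z,T); d=P[1]-P[0]; print(P.round(4).tolist(), np.degrees(np.arctan2(d[0],d[1])))
for z in (.05,.055): 
    V=ray(s,f([[264,212],[263.5,230]]),z)-[.464,-.0528,0]; print(np.hypot(V[:,0],V[:,1]),np.degrees(np.arctan2(V[:,1],V[:,0])))
L=ray(s,f([[266,264],[270,311]]),.068); print(np.degrees(np.arctan2(*(L-[.464,-.0528,0])[:,1::-1].T)))
```

```text
[[-0.0014, -0.0161, -0.028], [0.0007, 0.0174, -0.028]] 3.52422343003554
[[-0.002, -0.0409, 0.004], [-0.0011, -0.0306, 0.004]] 4.742053790292847
[0.04798827 0.04382349] [141.47469588 141.86414302]
[0.04859897 0.04452509] [141.39289809 141.76031179]
[141.18874847 140.22305546]
```

Call:
servo_tool(targets="0 0 0 0.002 0 0 0;0 0 0 0.003 0 0 0;0 0 0 0.003 0 0 0;0 0 0 0.003 0 0 0")

```text
time: 9.77
tool_pos: [0.4657, -0.0534, 0.0739]
ee_rot: [3.14, -0.002, 0.857]
wrist_force: [-0.1, 2.0, 9.5]
width: 0.0148
```

```bash
python3 wp.py w10; python3 rel.py 0.4647 -0.0532 0.0735 53
python3 - <<'E'
import cv2
import numpy as np
from bench import vision
a=cv2.imread("pics/w10.png")[100:280,200:360]; a=cv2.resize(a,(400,450),interpolation=cv2.INTER_CUBIC)
s=vision.snapshot("scene");b=cv2.resize(s["image"][240:345,245:345,::-1],(400,450),interpolation=cv2.INTER_CUBIC)
cv2.imwrite("pics/c10.png",np.hstack([a,b])); cv2.imwrite("pics/s10.png",s["image"][:,:,::-1])
E
python3 rel.py 0.4647 -0.0532 0.0735 53
```

```text
9.7667 [ 0.4656652  -0.05343806  0.07386014] [ 1.79898032e+02 -1.09966104e-01  4.90930797e+01]
t 9.82 pos [ 0.4657 -0.0534  0.0738] rpy [ 1.799e+02 -1.100e-01  4.909e+01] w 0.015 F [-1.6  1.6  9.8] M [0.35 0.34 0.42]
mm [-0.5 -0.9  0.3] deg [ 0.11 -0.11 -3.91]
frac [-0.0019 -0.0035  0.0014] [ 0.0006 -0.0006 -0.0217]
t 9.87 pos [ 0.4657 -0.0534  0.0739] rpy [ 1.799e+02 -1.100e-01  4.909e+01] w 0.0152 F [-0.4  2.4  9.1] M [0.37 0.37 0.36]
mm [-0.5 -0.9  0.3] deg [ 0.11 -0.11 -3.91]
frac [-0.0018 -0.0036  0.0014] [ 0.0006 -0.0006 -0.0217]
```

View pics/c10.png

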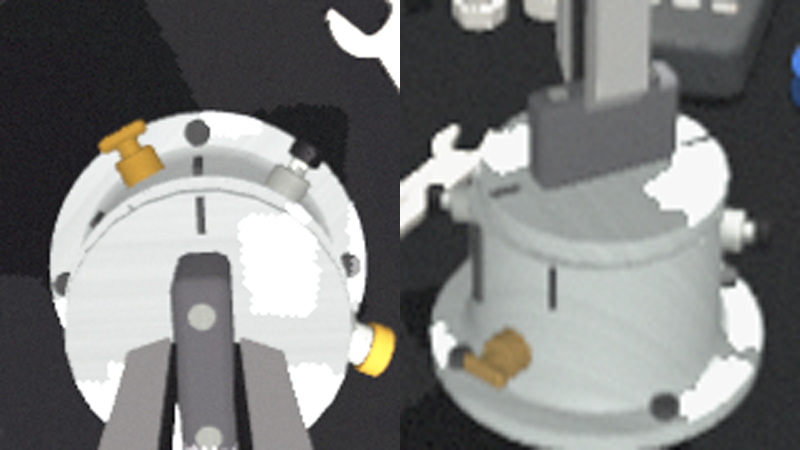

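```bash
python3 -c "
from bench import robot
print(robot.close_job())"
```

```text
the job is handed in; nothing more can be done
None
```

I took the aluminium lid by its grip bar, set its lugs through the gates and pushed it home. I then turned it clockwise to the vent mark and handed the job in at about 9.9 s, still holding and pressing it.

**Last checks:**
- **Angle:** the measured turn is about 45°, give or take 1°, and the lid's mark lines up with the vent mark in the wrist view. Taken directly from the pictures, lid mark and vent mark differed by about 1°. The lock pins start to move at 66°, so they were not reached.
- **Fully home:** the last 0.75 mm of commanded push raised the force by about 3 N without lowering the lid, and no gap shows at the rim. The wrist read about 9.5 N at the end.

**What did not go to plan:** the bar twisted about 4° in the pads while I turned it. I found this in the wrist picture, eased the push and turned 4° further to make it up.

The brown look-alike was left alone. I did not touch the other things on the bench, and they looked unmoved in the last pictures. I could not read the trap's own joints (spring plate, return ring, lock pins), so the home position and turn rest on pose, force and pictures.

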